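Turn the recipe binder's card and weigh it down

ROBOT

A 6-joint arm with a two-finger parallel gripper is mounted at the origin on a cart in front of the work surface, level with it; the furniture and walls round the work are solid. World frame = base frame: x ahead of the robot, y to its left, z up, the work surface at z = 0. Lengths are in m, angles in degrees, forces in N, time in s.
With the tool pointing down it reaches from about 0.35 to 0.775 m from the base axis. Payload 7.3 kg.
Tool frame: the origin (TCP) lies between the finger pads; the fingertips stand 25 mm ahead of it and the grasp point (between the pads) lies 6 mm ahead of it (env.nose_length is the distance from the TCP to the fingertips, in m); z points along the fingers, y is the direction in which the jaws open and shut (so a half turn about z gives the same grasp; the last joint's range is limited). The gripper opens to 92 mm and grips with 3 to 60 N. Pads are 19 mm wide; open, the fingers measure 130 mm over their backs; the gripper's body (75 mm by 190 mm) begins 47 mm behind the grasp point.
Start: joints at [55.806, 19.595, 87.324, -0, 73.075, -8.365], TCP at [0.229, 0.473, 0.252] pointing down, gripper open.
Joint ranges: [-145.02, 145.02], [-44.19, 115.74], [2.07, 154.8], [-57.11, 237.11], [16.16, 152.29], [-177.93, 177.93]. Speed limits (degrees/s): [147.25, 147.25, 180, 180, 180, 180].

INTERFACE

Orientations are given as a 3x3 rotation matrix whose columns are the frame's x, y, z axes.
In Python, from workcell import env gives the robot as it stands.
- The arm moves only by the tool apply_moves, never from a script. Its argument "commands" is a list of rows, each an object with "xyz": the shift along the world's x, y, z normalised to -1 to 1, where 1 is 2 cm, a list of three; "twist": the turn about the world's z normalised to -1 to 1, where 1 is 0.12 rad; "grip": the opening, from -1 (shut) to 1 (fully open), so that 0 is half open. In form: [{"xyz": [dx, dy, dz], "twist": twist, "grip": grip}, ...]. A call has 1 to 10 rows; each row shifts and turns the commanded pose from where the row before left it; what a row does not reach is not made up. A row lasts 1/10 s, in which the tool goes at most 50 mm and 8.59 degrees, less where a joint would pass 70% of its speed; a pose out of reach is approached as far as the arm can. A call with a number of a shift or a turn outside -1 to 1 is refused whole. A call with a gripper value outside its range is refused whole. The fingers move at their own pace and stop on an object; "grip_force" is the grip in N (left out, the last holds). Time passes only in rows, so rows that do not move let the fingers close. It gives the time, the measured TCP pose, the force and the opening at its end, in the units of the state.
- env.get_state(): the state, without advancing time (a new reading comes with each control period).
- env.capture(name): name is "scene" or "top" or "wrist"; returns a dict with "frame" (400x640x3 uint8, red, green, blue), "K" (3x3 intrinsics, pixels), "extrinsics" (4x4, takes a point from world to camera coordinates). Camera axes: x right, y down, z forward; pixel columns grow to the right and rows downward; lengths in m; the calibration is good to about 2 mm. A picture is of the moment at which its call begins. There is no depth.
- env.close_job(): hands the job in, once; it reports no verdict.
Trained networks look in the newest picture that a camera, given by its name, has taken for a name from the list of things; names that differ only in an ending like _2 or _b are one class to them, and where a whole thing is asked for, a point or a joint stands for the part that bears it (a point fixed in the world has none). Each returns a list of dicts, best first, with "confidence" (0 to 1); they miss things now and then, are a little off and sometimes report something else, mostly with a low value. They report only what shows in the picture. A call takes as long as a camera call.
- env.spot_in(camera, query): "rect" ([centre column, centre row, width, height] in pixels, round what is visible of it).
- env.regions_of(camera, query): "mask" (400x640 bool, what is visible of it) and "rect" ([centre column, centre row, width, height] in pixels, round what is visible of it).
- env.landmark_of(camera, query): "at" ([row, column] in pixels: a listed point, or the origin of a listed thing).
The state is a dict: "time": time; "joint_positions": joint angles; "joint_velocities": joint speeds; "tau": joint torques, N m; "tool_pos": TCP position; "eef_rot": TCP orientation; "contact_force": force on the tool from outside, world axes, zero at the start; "ft_torque": the same for the moment, N m; "grip_width": finger opening in m.
Only numpy, scipy, OpenCV 4.12 (cv2) and the standard library are available. Lean on these libraries where they do the work, as an engineer would, in place of code of your own. Each camera call takes 0.05 s, during which the arm holds its last target.

TASK

Turn the top card of the open recipe binder over the rings, from the left side to the right, so that it lies flat there and shows its other face; turn only this one card and leave the card beneath it lying. Then stand the wooden pepper mill upright in the middle of the turned card so that it stays open. Leave the mustard jar and the small white bottle standing where they are.

Things in the scene. Friction and masses are not known exactly. Their poses are not given: they have to be found in the camera images.
- binder: Open ring binder, grey case 186 x 388 mm, fixed on the wooden hob cover (a board, top z = 0.020). Origin: centre of its underside, under the middle ring. x runs along the row of rings (away from the robot), y left to the unturned cards. Hinge line: parallel to x, 45 mm above the origin. Card stacks lie at 28 to 145 mm either side, tops 36.5 mm (left), 42.5 mm (right) above the origin.
- leaf (a joint): Top card's angle about the hinge line: 0 = flat on the left, 1.57 upright, 3.14 = flat on the right, other face up. Stiff white board 4 mm thick, 170 mm along the rings, 19 to 145 mm from the hinge line, about 0.11 kg. Swings with light friction: let go before upright it falls back, past upright it sinks to flat by itself. Steel rings: 52 mm across, centred on the hinge line.
- leaf_tab (a point): Centre of the top card's tab, on its free edge, in the half nearer the robot (binder x = -47.5 mm): 65 mm wide along the rings, reaching from 145 to 180 mm from the hinge line, 4 mm thick. While flat, its underside is 39 mm above the 4 mm case, nothing between: a fingertip fits under. y outward along the card, x along the rings, z the card's normal (down once turned).
- leaf_mid (a point): Centre of the top card without its tab (82 mm from the hinge line, at mid thickness). Same axes as leaf_tab.
- leaf_under (a joint): The card just below the top card (same board, 5.5 mm lower): hinge angle, 0 = lying flat on the left, grows if it is lifted. Must stay lying.
- under_tab (a point): Centre of the under card's tab, same size, on the half farther from the robot (binder x = +47.5 mm). Not to be lifted.
- mill_mid (a point): Pepper mill of dark turned wood, 150 mm tall, with a small metal knob on top. The point is its centre, 75 mm above its foot. The body (lowest 108 mm) fits a cylinder of 58 mm diameter; above it the round head, 50 mm wide, 109 to 139 mm up (fixed, a good grip), then the knob. 0.14 to 0.26 kg. z axis up. It stands on the hob cover behind the binder, in a row with two others.
- mustard_jar: Bystander: glass jar with a grey lid, 73 mm diameter, 126 mm tall. Origin: centre of its underside.
- pill_bottle: Bystander: small white plastic bottle with a light blue lid, 54 mm diameter, 96 mm tall. Origin: centre of its underside.
- mill: The same pepper mill's body, origin at the centre of its foot.

How it is judged (in metres and radians):
On the way, in this order (a step that is already met when the one before it is completed fails the run):
1. the top card lies turned, flat on the right (value of joint leaf above 3.06 rad), for 0.2 s.
2. the pepper mill stands upright on the middle of the turned card (value of joint leaf above 3.06 rad and x of mill_mid in the frame of leaf_mid between -0.045 and 0.045 m and y of mill_mid in the frame of leaf_mid between -0.032 and 0.032 m and z of mill_mid in the frame of leaf_mid between -0.083 and -0.071 m and angle between mill_mid's own z axis and vertical below 0.12 rad), for 0.2 s.
At the end, for the whole second after the job is handed in: The top card lies flat on the right (hinge angle over 3.06 rad) and the under card flat on the left (under 0.06 rad); the pepper mill stands at rest and upright (within 0.12 rad) on the turned card, its axis within 45 mm along the rings and 32 mm across them of the card's centre (all of step 2 and value of joint leaf_under below 0.06 rad and linear speed of mill below 0.02 m/s); the robot touches nothing.
It fails at once if the under card is lifted (more than 0.2 rad) (value of joint leaf_under above 0.2 rad).
It fails at once if the mustard jar or the white bottle is shifted by more than 30 mm or tipped (distance of any of mustard_jar, pill_bottle from where it was at the start of the episode above 0.03 m or angle between any of mustard_jar, pill_bottle's own z axis and vertical above 0.4 rad).
It also fails if it takes over 53 s, if anything falls off the work surface, if the arm or the gripper's body presses on something with over 40 N, if the wrist force passes 120 N, or if a joint passes its speed limit or range.

## Working session

There is one attempt and no reset: what is moved stays moved. The work goes in short steps, Python scripts to look and compute and a tool call to move; the robot and the scene stay as the last step left them, time stands still between calls to the robot, and variables do not carry over. Pictures are saved under pics/ and viewed, and the job is handed in when it is done.

Besides the shell and the picture viewer there is one more tool, called after "Emit:" as name([rows], argument=value, ...), one row to a line, values as JSON. apply_moves: Moves the arm, as the interface text tells. Its arguments: {"type":"object","properties":{"commands":{"type":"array"},"grip_force":{"type":"number"}},"required":["commands"]}

```bash
ls; mkdir -p pics; cat > h.py <<'E'
import numpy as np,cv2
from workcell import env
def cap(n,f):
    c=env.capture(n); cv2.imwrite('pics/'+f,c['frame'][:,:,::-1]); return c
def ray(c,row,col):
    E=np.array(c['extrinsics']);R=E[:3,:3];t=E[:3,3]
    d=R.T@np.linalg.inv(c['K'])@np.array([col,row,1.]);o=-R.T@t
    return o,d/np.linalg.norm(d)
def atz(c,row,col,z):
    o,d=ray(c,row,col);return o+d*(z-o[2])/d[2]
def tri(rs):
    A=np.zeros((3,3));b=np.zeros(3)
    for o,d in rs:
        P=np.eye(3)-np.outer(d,d);A+=P;b+=P@o
    p=np.linalg.solve(A,b);return p,[np.linalg.norm((np.eye(3)-np.outer(d,d))@(p-o)) for o,d in rs]
E
python3 - <<'E'
from h import *
C={n:cap(n,n+'0.png') for n in['scene','top','wrist']}
for q in['binder','leaf_tab','leaf_mid','under_tab','mill_mid','mill','mustard_jar','pill_bottle']:
    rs=[]
    for n in C:
        l=env.landmark_of(n,q)
        if l:
            print(q,n,np.round(l[0]['at'],1),round(l[0]['confidence'],2),len(l))
            if l[0]['confidence']>.4: rs.append(ray(C[n],*l[0]['at']))
    if len(rs)>1: print('   ',*[np.round(x,4) for x in tri(rs)])
s=env.get_state();print(s['time'],s['tool_pos'],s['eef_rot'],s['contact_force'],s['grip_width'])
E
```

```text
pics
binder scene [213.3 355.7] 0.91 1
binder top [224.7 369.4] 0.56 2
    [ 0.5221 -0.09    0.0099] [0.0032 0.0032]
leaf_tab scene [266.3 333.9] 0.59 1
leaf_mid scene [224.6 331.4] 0.66 1
leaf_mid top [223.1 329.7] 0.66 1
    [ 0.5216 -0.0035  0.0636] [0.0024 0.0024]
under_tab scene [243.1 286.2] 0.63 1
under_tab top [199.9 287.5] 0.74 1
    [0.5677 0.0827 0.0621] [0.0032 0.0032]
mill_mid scene [169.  271.9] 0.91 2
mill_mid top [131.  344.1] 0.59 1
    [ 0.6993 -0.0303  0.094 ] [0.002 0.002]
mill scene [192.9 270.2] 0.62 1
mill top [144.5 340.6] 0.84 1
    [ 0.7011 -0.0242  0.0171] [0.0035 0.0035]
mustard_jar scene [161.7 304.8] 0.78 1
mustard_jar top [146.  396.1] 0.72 1
    [ 0.6971 -0.1452  0.0191] [0.0009 0.0009]
pill_bottle scene [237.7 231.2] 0.59 1
pill_bottle top [144.  278.5] 0.86 1
    [0.7022 0.1113 0.0009] [0.0007 0.0007]
1.35 [0.22872799 0.47257614 0.25176363] [[-9.00087680e-01  4.35708800e-01  1.01534581e-04]
 [ 4.35708810e-01  9.00087673e-01  1.18638084e-04]
 [-3.96983676e-05  1.51024190e-04 -9.99999988e-01]] [-0.54871508 -0.70075782 -0.45404814] 0.09172794783467283
```

View pics/scene0.png

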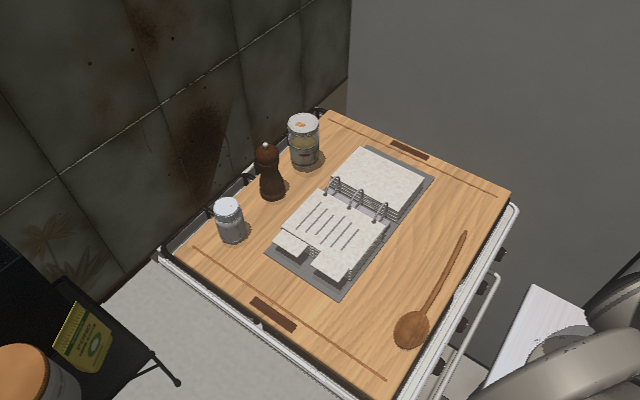

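View pics/top0.png

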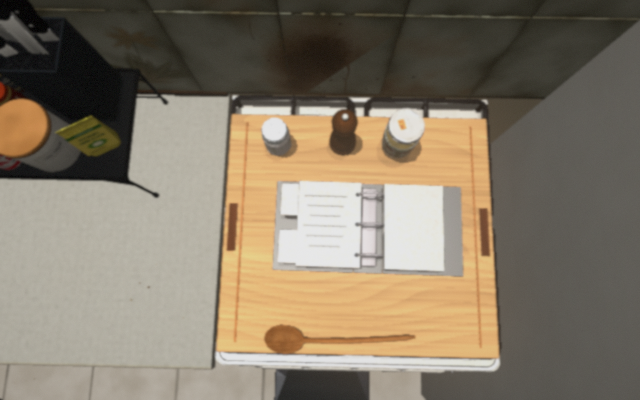

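Emit:
apply_moves([
  {"xyz": [0.6,-1,0],"twist": -0.93,"grip": 1},
  {"xyz": [0.6,-1,0],"twist": -0.93,"grip": 1},
  {"xyz": [0.6,-1,0],"twist": -0.93,"grip": 1},
  {"xyz": [0.6,-1,0],"twist": -0.93,"grip": 1},
  {"xyz": [0.6,-1,0],"twist": -0.93,"grip": 1},
  {"xyz": [0.6,-1,0],"twist": -0.93,"grip": 1},
  {"xyz": [0.6,-1,0],"twist": -0.93,"grip": 1},
  {"xyz": [0.6,-1,0],"twist": -0.93,"grip": 1},
  {"xyz": [0.6,-1,0],"twist": -0.93,"grip": 1},
  {"xyz": [0.6,-1,0],"twist": -0.94,"grip": 1},
])

```text
time: 2.35
tool_pos: [0.3491, 0.2717, 0.2519]
eef_rot: [[0.002, 1.0, 0.0], [1.0, -0.002, 0.0], [0.0, 0.0, -1.0]]
contact_force: [0.0, 0.2, -0.1]
grip_width: 0.0919
```

Emit:
apply_moves([
  {"xyz": [0.6,-1,0],"twist": 0,"grip": 0.65},
  {"xyz": [0.6,-1,0],"twist": 0,"grip": 0.65},
  {"xyz": [0.6,-1,0],"twist": 0,"grip": 0.65},
  {"xyz": [0.6,-1,0],"twist": 0,"grip": 0.65},
  {"xyz": [0.6,-1,0],"twist": 0,"grip": 0.65},
  {"xyz": [0.6,-1,0],"twist": 0,"grip": 0.65},
  {"xyz": [0.6,-1,0],"twist": 0,"grip": 0.65},
  {"xyz": [0.6,-1,0],"twist": 0,"grip": 0.65},
  {"xyz": [0,0,0],"twist": 0,"grip": 0.65},
  {"xyz": [0,0,0],"twist": 0,"grip": 0.65},
])

```text
time: 3.35
tool_pos: [0.4446, 0.1125, 0.2516]
eef_rot: [[-0.001, 1.0, -0.0], [1.0, 0.001, 0.0], [0.0, -0.0, -1.0]]
contact_force: [-0.6, 0.3, -0.4]
grip_width: 0.0759
```

```bash
python3 - <<'E'
from h import *
C={n:cap(n,n+'1.png') for n in['top','scene','wrist']}
for q in['binder','leaf_tab','leaf_mid','under_tab','mill_mid','mill']:
    rs=[]
    for n in C:
        l=env.landmark_of(n,q)
        if l:
            print(q,n,np.round(l[0]['at'],1),round(l[0]['confidence'],2),len(l))
            if l[0]['confidence']>.4: rs.append(ray(C[n],*l[0]['at']))
    if len(rs)>1: print('   ',*[np.round(x,4) for x in tri(rs)])
c=C['wrist'];print(ray(c,200,320))
import pickle;pickle.dump(C,open('C1.pkl','wb'))
s=env.get_state();print(s['time'],s['tool_pos'],s['eef_rot'],s['contact_force'],s['grip_width'])
E
```

```text
binder top [230.1 367. ] 0.75 2
binder scene [212.  356.9] 0.59 1
binder wrist [313.7 367.5] 0.74 1
    [ 0.5127 -0.0821  0.028 ] [0.0014 0.0011 0.0021]
leaf_tab top [246.8 286.2] 0.71 1
leaf_tab scene [268.2 331.4] 0.8 1
leaf_tab wrist [212.6 340.5] 0.91 1
    [0.4697 0.0792 0.0632] [0.0014 0.0021 0.0014]
leaf_mid top [221.9 329.7] 0.91 1
leaf_mid scene [224.2 333.1] 0.63 1
leaf_mid wrist [277.6 381.8] 0.84 1
    [ 0.5219 -0.0045  0.0641] [0.0002 0.0008 0.0009]
under_tab top [198.6 287.5] 0.79 1
under_tab scene [243.7 290.4] 0.94 1
under_tab wrist [213.7 422.9] 0.79 1
    [0.565  0.0797 0.0637] [0.0026 0.0023 0.0022]
mill_mid top [132.3 342.5] 0.65 1
mill_mid scene [170.5 269.4] 0.9 1
    [ 0.6999 -0.0261  0.0914] [0.0006 0.0006]
mill top [143.3 342.1] 0.74 2
mill scene [191.2 272.3] 0.97 1
    [ 0.7008 -0.0282  0.0203] [0.0012 0.0012]
(array([0.44471389, 0.18218046, 0.38460502]), array([ 0.00769633, -0.26643629, -0.9638218 ]))
4.4 [0.44472293 0.11254722 0.25170826] [[-2.70216903e-03  9.99996349e-01  3.24832755e-05]
 [ 9.99996349e-01  2.70216877e-03  8.20607193e-06]
 [ 8.11826668e-06  3.25053311e-05 -9.99999999e-01]] [-0.19717417 -0.90017492  0.60714618] 0.07579053431794205
```

View pics/wrist1.png

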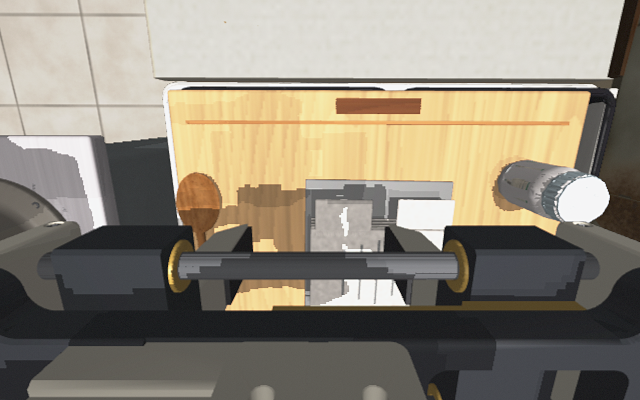

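```bash
python3 - <<'E'
import cv2
a=cv2.imread('pics/wrist1.png')[165:250,290:470]
cv2.imwrite('pics/w1c.png',cv2.resize(a,None,fx=4.4,fy=4.4,interpolation=cv2.INTER_NEAREST))
a=cv2.imread('pics/top1.png')[170:285,260:480]
cv2.imwrite('pics/t1c.png',cv2.resize(a,None,fx=3.6,fy=3.6,interpolation=cv2.INTER_NEAREST))
E
```

```text
(no output)
```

View pics/w1c.png

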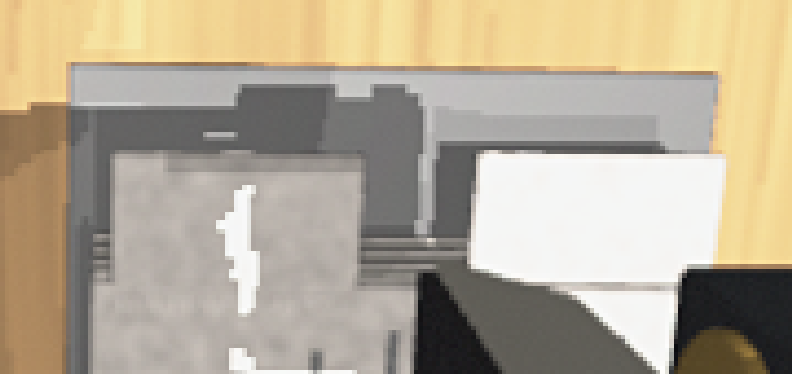

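View pics/t1c.png

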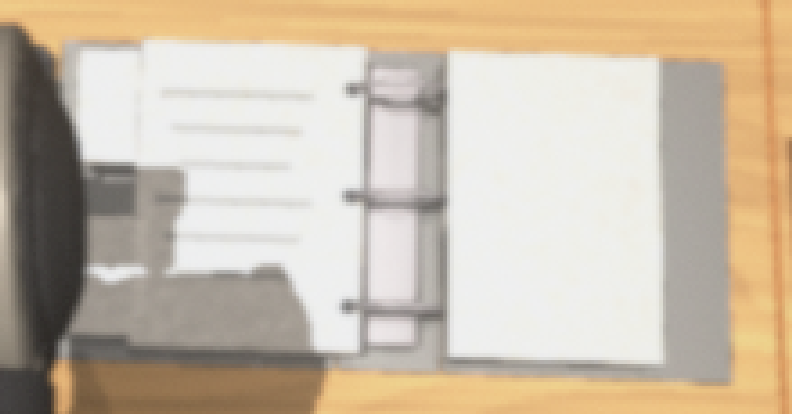

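```bash
python3 - <<'E'
from h import *
import pickle;C=pickle.load(open('C1.pkl','rb'))
for u,v,z in[(112,152,.067),(362,154,.067),(360,285,.067),(112,283,.067),(480,152,.0615),(724,155,.0615),(68,65,.024),(716,74,.024)]:
    print('w',np.round(atz(C['wrist'],165+v/4.4-.5,290+u/4.4-.5,z),4))
for n,u,v,z in[('pageTL',145,42,.067),('pageTR',367,46,.067),('pageBR',362,352,.067),('rTL',448,50,.0625),('rTR',660,58,.0625),('rBR',663,362,.0625),('rBL',446,356,.0625),('caseTR',724,64,.024),('caseBR',730,382,.024)]:
    print(n,np.round(atz(C['top'],170+v/3.6-.5,260+u/3.6-.5,z),4))
E
```

```text
w [0.4416 0.0955 0.067 ]
w [0.5051 0.0951 0.067 ]
w [0.5063 0.0596 0.067 ]
w [0.4416 0.0601 0.067 ]
w [0.5366 0.0942 0.0615]
w [0.5997 0.0935 0.0615]
w [0.4287 0.1093 0.024 ]
w [0.6126 0.107  0.024 ]
pageTL [0.6028 0.0575 0.067 ]
pageTR [ 0.6031 -0.0668  0.067 ]
pageBR [ 0.4339 -0.0648  0.067 ]
rTL [ 0.6028 -0.1127  0.0625]
rTR [ 0.6007 -0.2315  0.0625]
rBR [ 0.4324 -0.2277  0.0625]
rBL [ 0.4329 -0.1106  0.0625]
caseTR [ 0.6067 -0.2794  0.024 ]
caseBR [ 0.4234 -0.2755  0.024 ]
```

Emit:
apply_moves([
  {"xyz": [0.72,-0.78,-0.5],"twist": -0.12,"grip": 0.59},
  {"xyz": [0.72,-0.78,-1],"twist": 0,"grip": 0.59},
  {"xyz": [0,0,-1],"twist": 0,"grip": 0.59},
  {"xyz": [0,0,-1],"twist": 0,"grip": 0.59},
  {"xyz": [0,0,-1],"twist": 0,"grip": 0.59},
  {"xyz": [0,0,-1],"twist": 0,"grip": 0.59},
  {"xyz": [0,0,-1],"twist": 0,"grip": 0.59},
  {"xyz": [0,0,-0.5],"twist": 0,"grip": 0.59},
  {"xyz": [0,0,0],"twist": 0,"grip": 0.59},
])

```text
time: 5.3
tool_pos: [0.4728, 0.0814, 0.1107]
eef_rot: [[0.012, 1.0, -0.003], [1.0, -0.012, -0.0], [-0.0, -0.003, -1.0]]
contact_force: [-0.9, -0.5, 0.6]
grip_width: 0.0728
```

```bash
python3 - <<'E'
from h import *
c=cap('wrist','wrist2.png');c2=cap('scene','scene2.png')
cv2.imwrite('pics/s2c.png',cv2.resize(c2['frame'][200:330,240:420,::-1],None,fx=4,fy=4))
s=env.get_state();print(s['time'],s['tool_pos'],s['contact_force'],s['grip_width'])
E
```

```text
5.4 [0.47392934 0.08139359 0.1122657 ] [-0.25671898 -0.34431936  0.34953728] 0.07307140715238179
```

View pics/wrist2.png

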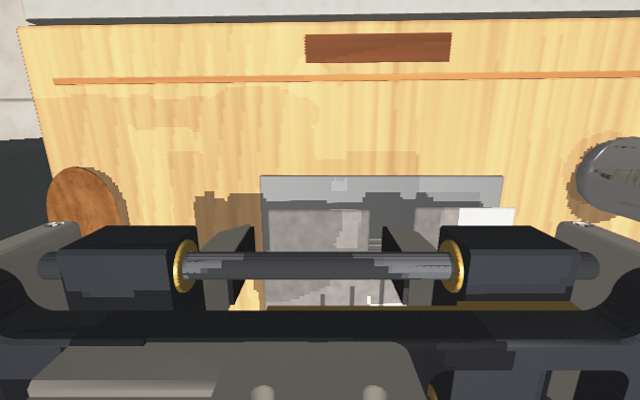

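View pics/s2c.png

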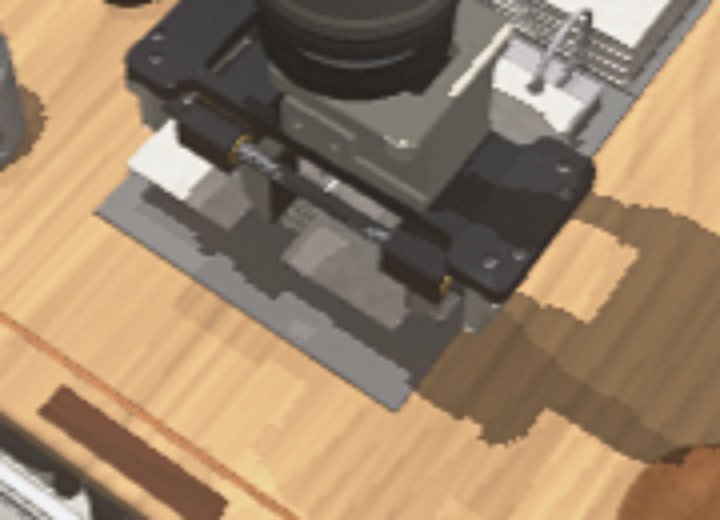

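Emit:
apply_moves([
  {"xyz": [0,0,-0.5],"twist": 0,"grip": 0.59},
  {"xyz": [0,0,-0.5],"twist": 0,"grip": 0.59},
  {"xyz": [0,0,-0.5],"twist": 0,"grip": 0.59},
  {"xyz": [0,0,0],"twist": 0,"grip": 0.59},
  {"xyz": [0,0,0],"twist": 0,"grip": 0.59},
])

```text
time: 5.9
tool_pos: [0.4733, 0.0814, 0.0814]
eef_rot: [[0.012, 1.0, -0.001], [1.0, -0.012, -0.0], [-0.0, -0.001, -1.0]]
contact_force: [-0.1, -0.2, 0.3]
grip_width: 0.0727
```

Emit:
apply_moves([
  {"xyz": [0,0,0],"twist": 0,"grip": 0.2},
  {"xyz": [0,0,0],"twist": 0,"grip": 0.2},
  {"xyz": [0,0,0],"twist": 0,"grip": 0.2},
  {"xyz": [0,0,0],"twist": 0,"grip": 0.2},
  {"xyz": [0,0,0],"twist": 0,"grip": 0.2},
], grip_force=15)

```text
time: 6.4
tool_pos: [0.4732, 0.0814, 0.0819]
eef_rot: [[0.012, 1.0, -0.0], [1.0, -0.012, 0.0], [-0.0, -0.0, -1.0]]
contact_force: [-3.0, -0.4, 1.9]
grip_width: 0.0644
```

Emit:
apply_moves([
  {"xyz": [0,-0.01,0.415],"twist": 0,"grip": 0.2},
  {"xyz": [0,-0.03,0.415],"twist": 0,"grip": 0.2},
  {"xyz": [0,-0.05,0.41],"twist": 0,"grip": 0.2},
  {"xyz": [0,-0.07,0.41],"twist": 0,"grip": 0.2},
  {"xyz": [0,-0.09,0.405],"twist": 0,"grip": 0.2},
  {"xyz": [0,-0.115,0.4],"twist": 0,"grip": 0.2},
  {"xyz": [0,0,0],"twist": 0,"grip": 0.2},
])

```text
time: 7.1
tool_pos: [0.4732, 0.0738, 0.1319]
eef_rot: [[0.012, 1.0, -0.0], [1.0, -0.012, -0.0], [-0.0, -0.0, -1.0]]
contact_force: [-3.5, 0.7, -1.5]
grip_width: 0.0647
```

```bash
python3 - <<'E'
from h import *
c2=cap('scene','scene3.png')
cv2.imwrite('pics/s3c.png',cv2.resize(c2['frame'][170:330,240:440,::-1],None,fx=3.7,fy=3.7))
s=env.get_state();print(s['time'],s['tool_pos'],s['contact_force'],s['grip_width'])
R=8.3;t=.3
for i in range(18):
    print(round(t+.1,2),np.round([R*(np.cos(t+.1)-np.cos(t)),R*(np.sin(t+.1)-np.sin(t))],3));t+=.1
E
```

```text
7.15 [0.47315494 0.07391957 0.13149088] [-4.17202938  0.41480676 -0.48892954] 0.06486753060721653
0.4 [-0.284  0.779]
0.5 [-0.361  0.747]
0.6 [-0.434  0.707]
0.7 [-0.502  0.66 ]
0.8 [-0.566  0.607]
0.9 [-0.623  0.548]
1.0 [-0.675  0.483]
1.1 [-0.72   0.413]
1.2 [-0.757  0.339]
1.3 [-0.787  0.262]
1.4 [-0.81   0.182]
1.5 [-0.824  0.1  ]
1.6 [-0.829  0.017]
1.7 [-0.827 -0.066]
1.8 [-0.816 -0.148]
1.9 [-0.798 -0.229]
2.0 [-0.771 -0.307]
2.1 [-0.736 -0.383]
```

View pics/s3c.png

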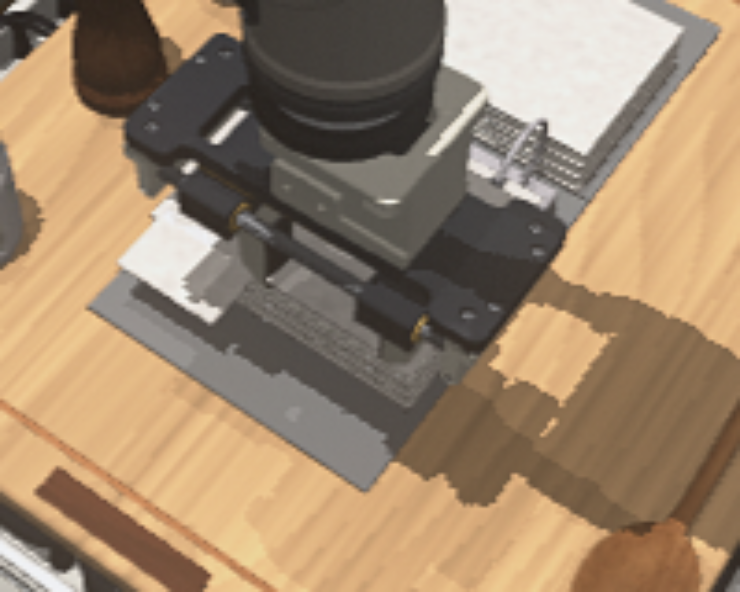

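Emit:
apply_moves([
  {"xyz": [0,-0.285,0.78],"twist": 0,"grip": 0.2},
  {"xyz": [0,-0.36,0.745],"twist": 0,"grip": 0.2},
  {"xyz": [-0.01,-0.435,0.705],"twist": 0,"grip": 0.2},
  {"xyz": [-0.01,-0.5,0.66],"twist": 0,"grip": 0.2},
  {"xyz": [-0.01,-0.565,0.605],"twist": 0,"grip": 0.2},
  {"xyz": [-0.01,-0.625,0.55],"twist": 0,"grip": 0.2},
  {"xyz": [-0.01,-0.675,0.485],"twist": 0,"grip": 0.2},
  {"xyz": [-0.01,-0.72,0.415],"twist": 0,"grip": 0.2},
  {"xyz": [0,0,0],"twist": 0,"grip": 0.2},
])

```text
time: 8.05
tool_pos: [0.4721, -0.0108, 0.2311]
eef_rot: [[0.013, 1.0, 0.0], [1.0, -0.013, -0.0], [-0.0, 0.0, -1.0]]
contact_force: [-6.8, 2.8, 3.6]
grip_width: 0.0645
```

```bash
python3 - <<'E'
from h import *
c2=cap('scene','scene4.png')
cv2.imwrite('pics/s4c.png',cv2.resize(c2['frame'][130:330,240:440,::-1],None,fx=3,fy=3))
s=env.get_state();print(s['time'],s['tool_pos'],s['contact_force'],s['grip_width'])
E
```

```text
8.1 [ 0.47210349 -0.01015487  0.23072797] [-5.19371232  2.32370431  3.97576934] 0.06481289353523875
```

View pics/s4c.png

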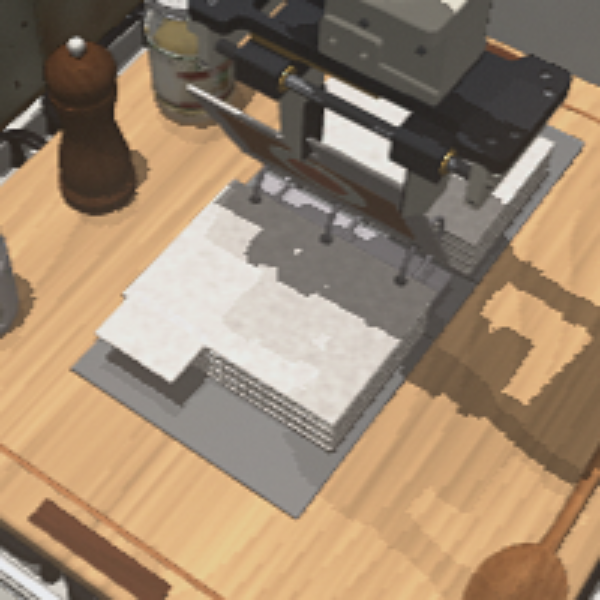

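Emit:
apply_moves([
  {"xyz": [-0.01,-0.755,0.34],"twist": 0,"grip": 0.2},
  {"xyz": [-0.01,-0.785,0.26],"twist": 0,"grip": 0.2},
  {"xyz": [-0.01,-0.81,0.18],"twist": 0,"grip": 0.2},
  {"xyz": [-0.01,-0.825,0.1],"twist": 0,"grip": 0.2},
  {"xyz": [-0.01,-0.83,0.02],"twist": 0,"grip": 0.2},
  {"xyz": [-0.01,-0.825,-0.065],"twist": 0,"grip": 0.2},
  {"xyz": [-0.01,-0.815,-0.15],"twist": 0,"grip": 0.2},
  {"xyz": [-0.01,-0.8,-0.23],"twist": 0,"grip": 0.2},
  {"xyz": [-0.01,-0.77,-0.305],"twist": 0,"grip": 0.2},
  {"xyz": [0,0,0],"twist": 0,"grip": 0.2},
])

```text
time: 9.1
tool_pos: [0.4702, -0.1569, 0.2335]
eef_rot: [[0.013, 1.0, 0.0], [1.0, -0.013, -0.004], [-0.004, 0.001, -1.0]]
contact_force: [-7.2, -2.6, 6.5]
grip_width: 0.0646
```

```bash
python3 - <<'E'
from h import *
c2=cap('scene','scene5.png')
cv2.imwrite('pics/s5c.png',cv2.resize(c2['frame'][110:310,260:460,::-1],None,fx=3,fy=3))
s=env.get_state();print(s['time'],s['tool_pos'],s['contact_force'],s['grip_width'])
E
```

```text
9.15 [ 0.4702376  -0.15629623  0.2338355 ] [-5.82355848 -2.08488781  6.5362222 ] 0.06471052192638271
```

View pics/s5c.png

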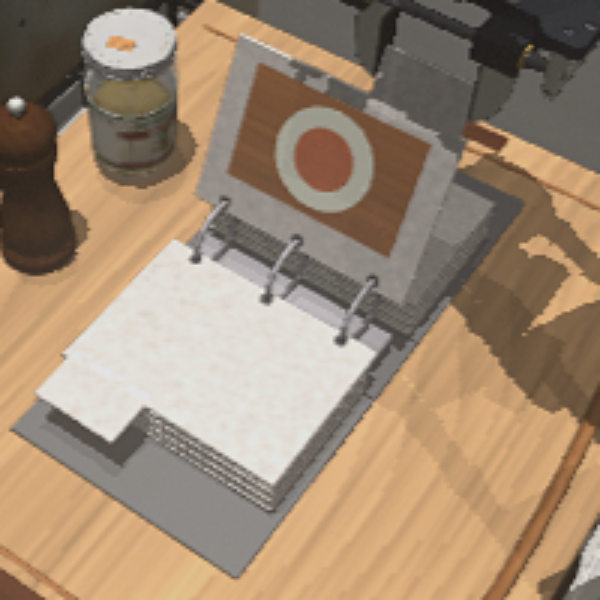

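Emit:
apply_moves([
  {"xyz": [-0.01,-0.735,-0.385],"twist": 0,"grip": 0.2},
  {"xyz": [-0.01,-0.695,-0.455],"twist": 0,"grip": 0.2},
  {"xyz": [-0.01,-0.645,-0.525],"twist": 0,"grip": 0.2},
  {"xyz": [-0.01,-0.59,-0.585],"twist": 0,"grip": 0.2},
  {"xyz": [0,-0.525,-0.64],"twist": 0,"grip": 0.2},
  {"xyz": [0,-0.46,-0.69],"twist": 0,"grip": 0.2},
  {"xyz": [0,0,0],"twist": 0,"grip": 0.2},
  {"xyz": [0,0,0],"twist": 0,"grip": 0.2},
])

```text
time: 9.95
tool_pos: [0.4694, -0.23, 0.1679]
eef_rot: [[0.012, 1.0, 0.0], [1.0, -0.012, -0.005], [-0.005, 0.0, -1.0]]
contact_force: [-6.8, -7.0, 3.9]
grip_width: 0.0645
```

Emit:
apply_moves([
  {"xyz": [0,0,0],"twist": 0,"grip": 0.65},
  {"xyz": [0,0,0],"twist": 0,"grip": 0.65},
  {"xyz": [0,0,0],"twist": 0,"grip": 0.65},
  {"xyz": [0,0,0],"twist": 0,"grip": 0.65},
  {"xyz": [0,0,0],"twist": 0,"grip": 0.65},
  {"xyz": [0,0,0],"twist": 0,"grip": 0.65},
])

```text
time: 10.55
tool_pos: [0.4699, -0.2265, 0.1672]
eef_rot: [[0.011, 1.0, 0.0], [1.0, -0.011, -0.0], [-0.0, 0.0, -1.0]]
contact_force: [-0.2, -0.5, 0.2]
grip_width: 0.0757
```

```bash
python3 - <<'E'
from h import *
c2=cap('scene','scene6.png')
cv2.imwrite('pics/s6c.png',cv2.resize(c2['frame'][110:310,260:460,::-1],None,fx=3,fy=3))
s=env.get_state();print(s['time'],s['tool_pos'],s['contact_force'],s['grip_width'])
E
```

```text
10.6 [ 0.46981994 -0.22644387  0.167148  ] [ 0.08888829 -0.90301883  0.298075  ] 0.07574362598365376
```

View pics/s6c.png

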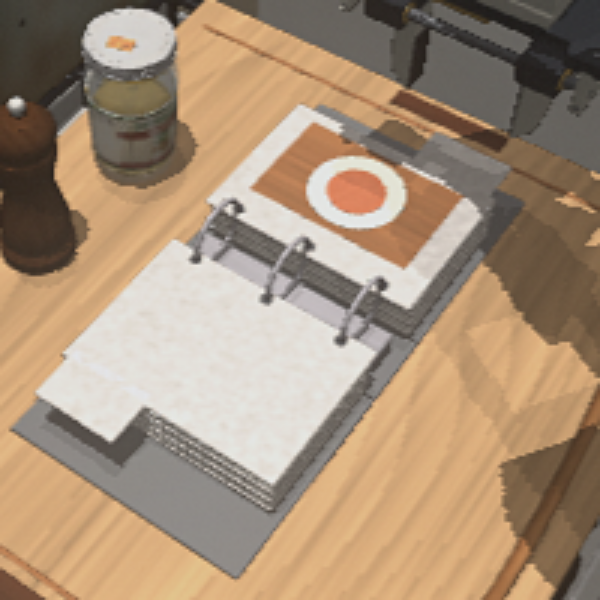

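Emit:
apply_moves([
  {"xyz": [0,0,1],"twist": 0.94,"grip": 0.65},
  {"xyz": [0,0,1],"twist": 0.94,"grip": 0.65},
  {"xyz": [0,0,1],"twist": 0.94,"grip": 0.65},
  {"xyz": [0,0,1],"twist": 0.94,"grip": 0.65},
  {"xyz": [0,0.5,1],"twist": 0.94,"grip": 0.65},
  {"xyz": [0.5,1,0.5],"twist": 0.94,"grip": 0.65},
  {"xyz": [0.8,1,0],"twist": 0.94,"grip": 0.65},
  {"xyz": [0.8,1,0],"twist": 0.94,"grip": 0.65},
  {"xyz": [0.8,1,0],"twist": 0.94,"grip": 0.65},
  {"xyz": [0.8,1,0],"twist": 0.94,"grip": 0.65},
])

```text
time: 11.6
tool_pos: [0.5443, -0.1156, 0.2772]
eef_rot: [[-0.901, 0.435, 0.0], [0.435, 0.901, 0.0], [-0.0, 0.0, -1.0]]
contact_force: [-0.2, -0.1, -0.3]
grip_width: 0.0759
```

Emit:
apply_moves([
  {"xyz": [0.8,1,0],"twist": 0.94,"grip": 0.65},
  {"xyz": [0.8,1,0],"twist": 0.94,"grip": 0.65},
  {"xyz": [0.8,1,0],"twist": 0.94,"grip": 0.65},
  {"xyz": [0.8,1,0],"twist": 0.94,"grip": 0.65},
  {"xyz": [0,0.45,0],"twist": 0,"grip": 0.65},
  {"xyz": [0,0,0],"twist": 0,"grip": 0.65},
  {"xyz": [0,0,0],"twist": 0,"grip": 0.65},
])

```text
time: 12.3
tool_pos: [0.6072, -0.028, 0.2771]
eef_rot: [[-1.0, 0.005, -0.001], [0.005, 1.0, -0.0], [0.001, -0.0, -1.0]]
contact_force: [0.3, 0.4, 0.1]
grip_width: 0.0757
```

```bash
python3 - <<'E'
from h import *
C={n:cap(n,n+'7.png') for n in['top','scene','wrist']}
for q in['leaf_mid','leaf_tab','under_tab','mill_mid','mill','mustard_jar','pill_bottle']:
    rs=[]
    for n in C:
        l=env.landmark_of(n,q)
        if l:
            print(q,n,np.round(l[0]['at'],1),round(l[0]['confidence'],2),len(l))
            if l[0]['confidence']>.4: rs.append(ray(C[n],*l[0]['at']))
    if len(rs)>1: print('   ',*[np.round(x,4) for x in tri(rs)])
import pickle;pickle.dump(C,open('C7.pkl','wb'))
s=env.get_state();print(s['time'],s['tool_pos'],s['eef_rot'],s['contact_force'],s['grip_width'],s['joint_positions'])
E
```

```text
leaf_mid top [225.5 412.9] 0.93 1
leaf_mid scene [173.8 378. ] 0.89 1
leaf_mid wrist [ 95.5 192.2] 0.61 1
    [ 0.5152 -0.1659  0.0732] [0.0021 0.0006 0.0021]
leaf_tab top [251.5 452.3] 0.96 1
leaf_tab scene [164.2 417.4] 0.58 1
leaf_tab wrist [ 48.6 114.2] 0.57 1
    [ 0.4651 -0.2462  0.0651] [0.0036 0.0042 0.0009]
under_tab scene [242.5 289.3] 0.95 1
under_tab wrist [143.9 405.9] 0.97 2
    [0.5691 0.0764 0.0566] [0.0002 0.0002]
mill_mid top [128.7 342.4] 0.52 1
mill_mid scene [170.  267.7] 0.82 1
mill_mid wrist [260.9 320.1] 0.75 1
    [ 0.7061 -0.0264  0.0886] [0.0017 0.0005 0.0019]
mill top [143.1 343.4] 0.42 1
mill scene [192.7 273.5] 0.68 1
mill wrist [238.3 316.3] 0.58 1
    [ 0.7044 -0.0317  0.0112] [0.0013 0.0017 0.0029]
mustard_jar scene [162.2 301.2] 0.68 2
mustard_jar wrist [236.4 235.5] 0.92 3
    [ 0.7091 -0.1493  0.0056] [0.003 0.003]
pill_bottle top [143.2 279.6] 0.75 1
pill_bottle scene [235.7 232.7] 0.98 1
pill_bottle wrist [234.6 413.9] 0.57 1
    [0.7009 0.1091 0.0097] [0.0014 0.002  0.0026]
13.5 [ 0.60773423 -0.02750772  0.27715618] [[-9.99994780e-01  3.23073931e-03  5.16782344e-05]
 [ 3.23074576e-03  9.99994773e-01  1.25240221e-04]
 [-5.12733458e-05  1.25406526e-04 -9.99999991e-01]] [ 0.00980866  0.07332979 -0.86211701] 0.075813732672499 [-9.80977158e+00  2.76242907e+01  7.07299269e+01  7.65657592e-03
  8.16440874e+01 -9.96257759e+01]
```

View pics/scene7.png

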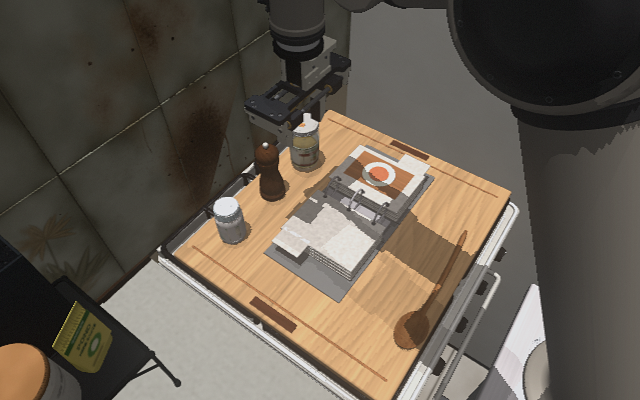

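View pics/wrist7.png

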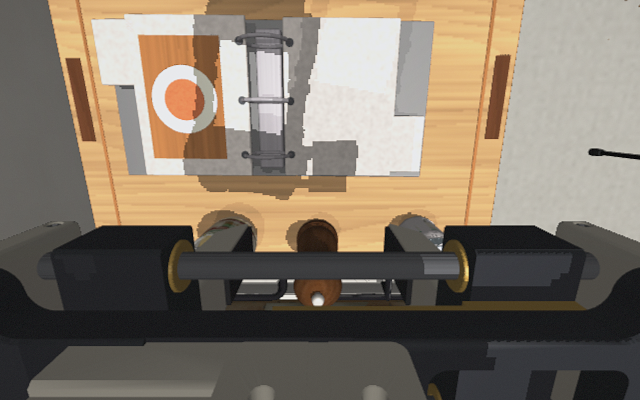

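View pics/top7.png

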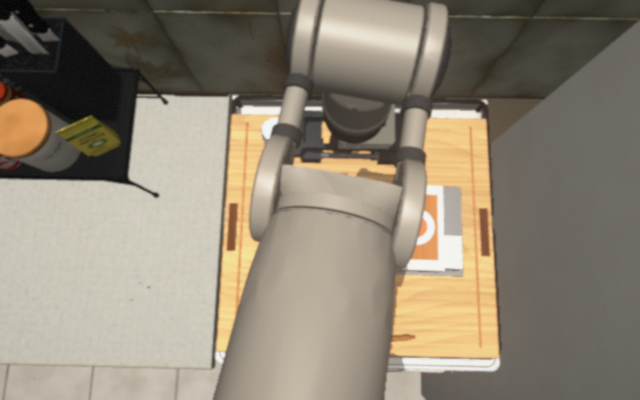

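```bash
python3 - <<'E'
from h import *
import pickle;C=pickle.load(open('C7.pkl','rb'))
a=cv2.imread('pics/scene7.png')[135:205,250:300];cv2.imwrite('pics/m1.png',cv2.resize(a,None,fx=8,fy=8,interpolation=cv2.INTER_NEAREST))
a=cv2.imread('pics/top0.png')[95:165,320:370];cv2.imwrite('pics/m2.png',cv2.resize(a,None,fx=8,fy=8,interpolation=cv2.INTER_NEAREST))
print(tri([ray(C['scene'],145.5,265.5),ray(C['wrist'],299,318),ray(C['top'],115,345.5)]))
print('wall',atz(C['top'],96,340,0),'board edge',atz(C['top'],115,300,.02), 'right wall?',atz(C['top'],275,492,0.02))
m=C['scene']
for n in['top','scene','wrist']:
    for r in env.regions_of(n,'mill')[:1]: print(n,r['rect'],r['confidence'])
# leaf center from circle: scene (378,173.8), wrist circle center
print(atz(C['wrist'],98.5,184,.067))
E
```

```text
(array([ 0.70750386, -0.02904955,  0.15969319]), [np.float64(0.001958101414194729), np.float64(0.0006225500528877048), np.float64(0.0013676554363049919)])
wall [ 8.17771032e-01 -2.34274135e-02  1.11022302e-16] board edge [0.76264215 0.06434934 0.02      ] right wall? [ 0.426045   -0.33710834  0.02      ]
top [342.6, 142.8, 20.6, 19.8] 0.43
scene [268.4, 173.8, 31.5, 60.5] 0.78
wrist [316.4, 264.8, 46.9, 87.6] 0.79
[ 0.51679689 -0.17592439  0.067     ]
```

View pics/m1.png

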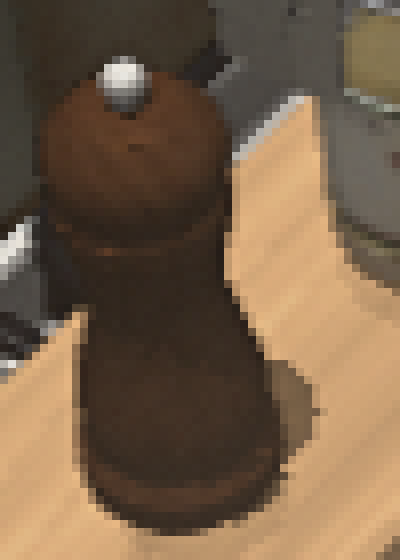

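View pics/m2.png

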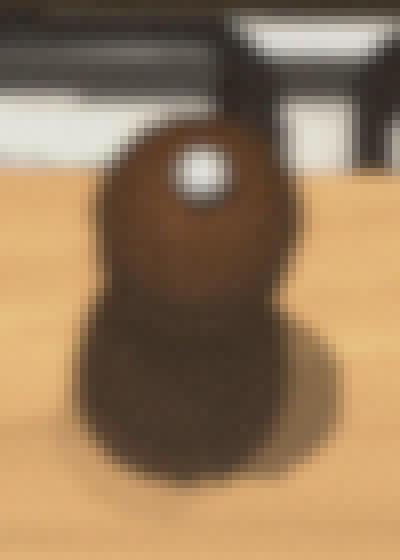

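Emit:
apply_moves([
  {"xyz": [1,0,0],"twist": 0,"grip": 0.65},
  {"xyz": [1,-0.05,0],"twist": 0,"grip": 0.65},
  {"xyz": [1,0,0],"twist": 0,"grip": 0.65},
  {"xyz": [1,0,0],"twist": 0,"grip": 0.65},
  {"xyz": [0.87,0,0],"twist": 0,"grip": 0.65},
  {"xyz": [0,0,0],"twist": 0,"grip": 0.65},
  {"xyz": [0,0,-1],"twist": 0,"grip": 0.65},
  {"xyz": [0,0,-1],"twist": 0,"grip": 0.65},
  {"xyz": [0,0,-0.5],"twist": 0,"grip": 0.65},
  {"xyz": [0,0,0],"twist": 0,"grip": 0.65},
])

```text
time: 14.65
tool_pos: [0.704, -0.0284, 0.2256]
eef_rot: [[-1.0, 0.003, -0.003], [0.003, 1.0, 0.001], [0.003, 0.001, -1.0]]
contact_force: [-0.7, -0.6, -0.1]
grip_width: 0.0756
```

```bash
python3 - <<'E'
from h import *
c2=cap('scene','scene8.png');c=cap('wrist','wrist8.png')
cv2.imwrite('pics/s8c.png',cv2.resize(c2['frame'][80:230,200:360,::-1],None,fx=4,fy=4))
s=env.get_state();print(s['time'],s['tool_pos'],s['contact_force'],s['grip_width'])
E
```

```text
14.75 [ 0.70513631 -0.02857242  0.22809451] [-0.20229327 -0.11716622  0.50701679] 0.07530274513586249
```

View pics/s8c.png

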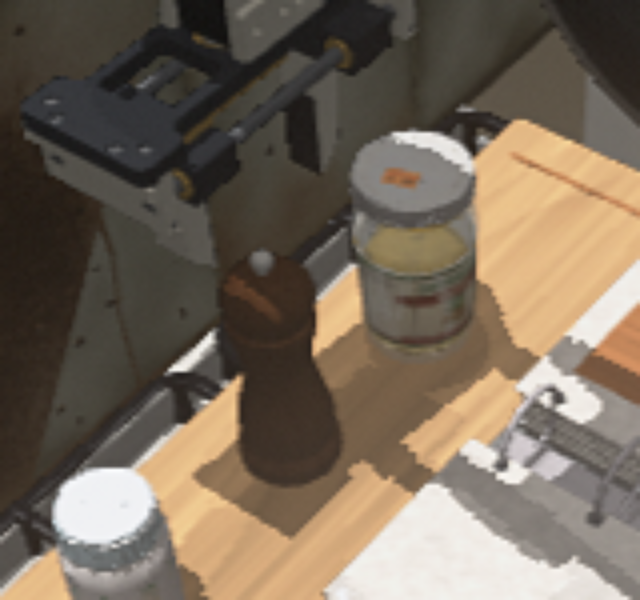

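View pics/wrist8.png

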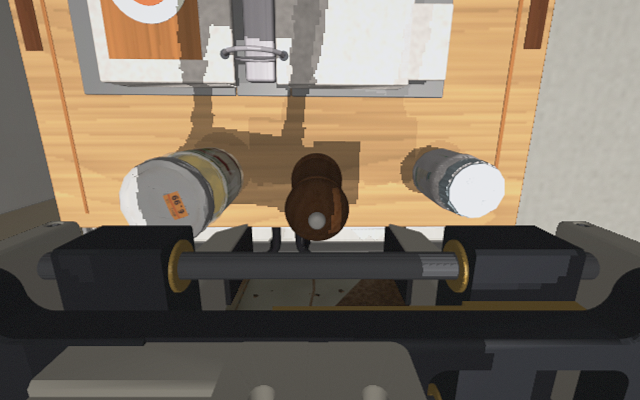

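Emit:
apply_moves([
  {"xyz": [0,0,-0.8],"twist": 0,"grip": 0.6},
  {"xyz": [0,0,-0.8],"twist": 0,"grip": 0.6},
  {"xyz": [0,0,-0.8],"twist": 0,"grip": 0.6},
  {"xyz": [0,0,-0.8],"twist": 0,"grip": 0.6},
  {"xyz": [0,0,-0.65],"twist": 0,"grip": 0.6},
  {"xyz": [0,0,0],"twist": 0,"grip": 0.6},
  {"xyz": [0,0,0],"twist": 0,"grip": 0.6},
])

```text
time: 15.45
tool_pos: [0.7055, -0.0286, 0.151]
eef_rot: [[-1.0, 0.003, 0.001], [0.003, 1.0, -0.0], [-0.001, -0.0, -1.0]]
contact_force: [0.8, -1.0, 1.0]
grip_width: 0.0735
```

Emit:
apply_moves([
  {"xyz": [0,0,0],"twist": 0,"grip": -0.3},
  {"xyz": [0,0,0],"twist": 0,"grip": -0.3},
  {"xyz": [0,0,0],"twist": 0,"grip": -0.3},
  {"xyz": [0,0,0],"twist": 0,"grip": -0.3},
  {"xyz": [0,0,0],"twist": 0,"grip": -0.3},
  {"xyz": [0,0,0],"twist": 0,"grip": -0.3},
  {"xyz": [0,0,0],"twist": 0,"grip": -0.3},
  {"xyz": [0,0,0],"twist": 0,"grip": -0.3},
], grip_force=20)

```text
time: 16.25
tool_pos: [0.7053, -0.0286, 0.1506]
eef_rot: [[-1.0, 0.003, 0.001], [0.003, 1.0, -0.0], [-0.001, -0.0, -1.0]]
contact_force: [0.1, -1.2, 3.4]
grip_width: 0.0474
```

Emit:
apply_moves([
  {"xyz": [0,0,0.3],"twist": 0,"grip": -0.3},
  {"xyz": [0,0,0.6],"twist": 0,"grip": -0.3},
  {"xyz": [0,0,0.6],"twist": 0,"grip": -0.3},
  {"xyz": [0,0,0.5],"twist": 0,"grip": -0.3},
  {"xyz": [0,0,0],"twist": 0,"grip": -0.3},
  {"xyz": [0,0,0],"twist": 0,"grip": -0.3},
])

```text
time: 16.85
tool_pos: [0.7052, -0.0285, 0.1905]
eef_rot: [[-1.0, 0.003, 0.001], [0.003, 1.0, 0.0], [-0.001, 0.0, -1.0]]
contact_force: [-0.1, 0.3, -2.6]
grip_width: 0.047
```

```bash
python3 - <<'E'
from h import *
c2=cap('scene','scene9.png')
cv2.imwrite('pics/s9c.png',cv2.resize(c2['frame'][80:230,200:360,::-1],None,fx=4,fy=4))
s=env.get_state();print(s['time'],s['tool_pos'],s['contact_force'],s['grip_width'])
E
```

```text
16.9 [ 0.70491709 -0.02847181  0.18986622] [-0.14646828  0.33275782 -1.18266093] 0.04717329544968977
```

View pics/s9c.png

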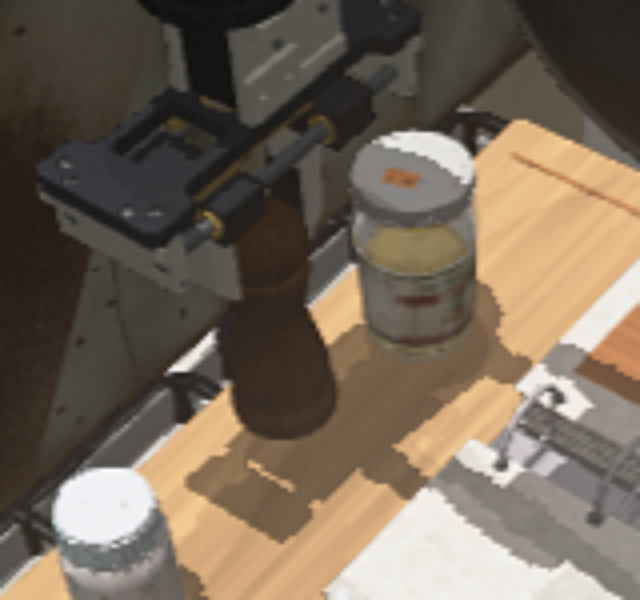

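Emit:
apply_moves([
  {"xyz": [0,0,0.7],"twist": 0,"grip": -0.3},
  {"xyz": [0,0,0.8],"twist": 0,"grip": -0.3},
  {"xyz": [0,0,0.8],"twist": 0,"grip": -0.3},
  {"xyz": [-0.4,0,0.7],"twist": 0,"grip": -0.3},
  {"xyz": [-0.8,0,0],"twist": 0,"grip": -0.3},
  {"xyz": [-0.8,0,0],"twist": 0,"grip": -0.3},
  {"xyz": [-0.8,0,0],"twist": 0,"grip": -0.3},
  {"xyz": [-0.8,0,0],"twist": 0,"grip": -0.3},
  {"xyz": [-0.8,-0.4,0],"twist": 0,"grip": -0.3},
  {"xyz": [-0.8,-0.8,0],"twist": 0,"grip": -0.3},
])

```text
time: 17.9
tool_pos: [0.5996, -0.0517, 0.2499]
eef_rot: [[-1.0, 0.002, -0.001], [0.002, 1.0, 0.001], [0.001, 0.001, -1.0]]
contact_force: [0.0, -0.5, -1.7]
grip_width: 0.0469
```

Emit:
apply_moves([
  {"xyz": [-0.8,-0.8,0],"twist": 0,"grip": -0.3},
  {"xyz": [-0.8,-0.8,0],"twist": 0,"grip": -0.3},
  {"xyz": [-0.8,-0.8,0],"twist": 0,"grip": -0.3},
  {"xyz": [-0.8,-0.8,0],"twist": 0,"grip": -0.3},
  {"xyz": [-0.6,-0.8,0],"twist": 0,"grip": -0.3},
  {"xyz": [-0.2,-0.8,0],"twist": 0,"grip": -0.3},
  {"xyz": [0,-0.6,0],"twist": 0,"grip": -0.3},
  {"xyz": [0,-0.4,0],"twist": 0,"grip": -0.3},
  {"xyz": [0,0,0],"twist": 0,"grip": -0.3},
  {"xyz": [0,0,0],"twist": 0,"grip": -0.3},
])

```text
time: 18.9
tool_pos: [0.5212, -0.1681, 0.2499]
eef_rot: [[-1.0, 0.003, -0.0], [0.003, 1.0, 0.001], [0.0, 0.001, -1.0]]
contact_force: [0.3, 0.7, -1.9]
grip_width: 0.0472
```

```bash
python3 - <<'E'
from h import *
C={n:cap(n,n+'10.png') for n in['top','scene','wrist']}
for q in['mill_mid','mill','leaf_mid','under_tab']:
    rs=[]
    for n in C:
        l=env.landmark_of(n,q)
        if l:
            print(q,n,np.round(l[0]['at'],1),round(l[0]['confidence'],2),len(l))
            if l[0]['confidence']>.4: rs.append(ray(C[n],*l[0]['at']))
    if len(rs)>1: print('   ',*[np.round(x,4) for x in tri(rs)])
cv2.imwrite('pics/s10c.png',cv2.resize(C['scene']['frame'][50:250,280:480,::-1],None,fx=3,fy=3))
s=env.get_state();print(s['time'],s['tool_pos'],s['contact_force'],s['grip_width'])
E
```

```text
mill_mid scene [133.8 378.9] 0.66 1
mill top [221.2 418.5] 0.36 1
mill scene [159.4 381.1] 0.66 2
mill wrist [192.3 315.5] 0.63 1
    [ 0.5172 -0.1702  0.1148] [0.0028 0.0028]
leaf_mid top [227.3 414.2] 0.58 1
leaf_mid scene [174.7 376. ] 0.77 1
leaf_mid wrist [190.7 316.5] 0.72 1
    [ 0.5214 -0.1696  0.0666] [0.0073 0.0022 0.0086]
under_tab top [201.9 290.6] 0.61 1
under_tab scene [244.2 288.2] 0.97 1
under_tab wrist [221.8 527.1] 0.97 2
    [0.5677 0.0777 0.0548] [0.0058 0.0028 0.0037]
19.65 [ 0.52111127 -0.16853471  0.25013684] [-0.38836563 -0.15095588 -2.11316593] 0.046954778620006056
```

View pics/s10c.png

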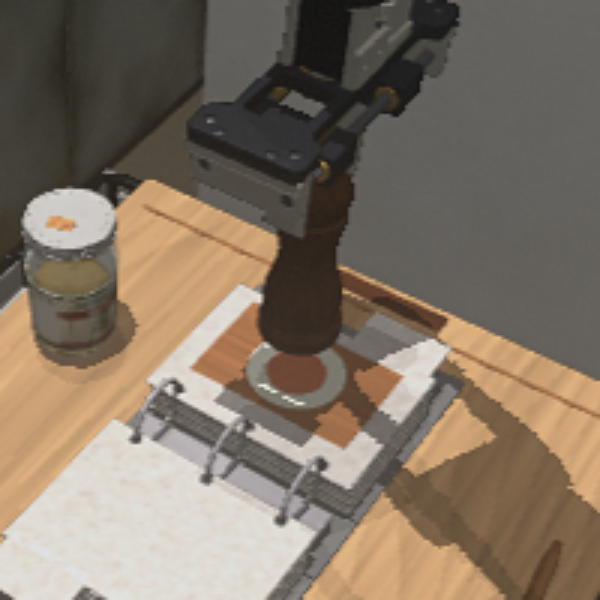

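Emit:
apply_moves([
  {"xyz": [-0.15,0,-0.5],"twist": 0,"grip": -0.3},
  {"xyz": [0,0,-0.7],"twist": 0,"grip": -0.3},
  {"xyz": [0,0,-0.6],"twist": 0,"grip": -0.3},
  {"xyz": [0,0,-0.4],"twist": 0,"grip": -0.3},
  {"xyz": [0,0,-0.25],"twist": 0,"grip": -0.3},
  {"xyz": [0,0,0],"twist": 0,"grip": -0.3},
  {"xyz": [0,0,0],"twist": 0,"grip": -0.3},
])

```text
time: 20.35
tool_pos: [0.5184, -0.1686, 0.2014]
eef_rot: [[-1.0, 0.003, 0.001], [0.003, 1.0, -0.0], [-0.001, -0.0, -1.0]]
contact_force: [0.0, 0.8, -2.1]
grip_width: 0.0472
```

Emit:
apply_moves([
  {"xyz": [0,0,-0.06],"twist": 0,"grip": -0.3},
  {"xyz": [0,0,-0.06],"twist": 0,"grip": -0.3},
  {"xyz": [0,0,0],"twist": 0,"grip": -0.3},
  {"xyz": [0,0,0],"twist": 0,"grip": -0.3},
])

```text
time: 20.75
tool_pos: [0.5182, -0.1685, 0.1989]
eef_rot: [[-1.0, 0.003, 0.0], [0.003, 1.0, -0.0], [-0.0, -0.0, -1.0]]
contact_force: [-0.8, -0.0, -2.4]
grip_width: 0.0474
```

Emit:
apply_moves([
  {"xyz": [0,0,-0.05],"twist": 0,"grip": -0.3},
  {"xyz": [0,0,0],"twist": 0,"grip": -0.3},
  {"xyz": [0,0,0],"twist": 0,"grip": -0.3},
])

```text
time: 21.05
tool_pos: [0.5181, -0.1685, 0.1977]
eef_rot: [[-1.0, 0.003, -0.0], [0.003, 1.0, 0.0], [0.0, 0.0, -1.0]]
contact_force: [0.7, -0.6, -1.5]
grip_width: 0.0472
```

Emit:
apply_moves([
  {"xyz": [0,0,-0.05],"twist": 0,"grip": -0.3},
  {"xyz": [0,0,0],"twist": 0,"grip": -0.3},
  {"xyz": [0,0,0],"twist": 0,"grip": -0.3},
])

```text
time: 21.35
tool_pos: [0.5185, -0.1687, 0.1975]
eef_rot: [[-1.0, 0.003, 0.001], [0.003, 1.0, -0.001], [-0.001, -0.001, -1.0]]
contact_force: [-1.6, -0.5, 5.6]
grip_width: 0.047
```

Contact (+5.6 N up): the foot stands on the card. Releasing.

Emit:
apply_moves([
  {"xyz": [0,0,0],"twist": 0,"grip": 0.1},
  {"xyz": [0,0,0],"twist": 0,"grip": 0.2},
  {"xyz": [0,0,0],"twist": 0,"grip": 0.4},
  {"xyz": [0,0,0],"twist": 0,"grip": 0.6},
  {"xyz": [0,0,0],"twist": 0,"grip": 0.7},
  {"xyz": [0,0,0],"twist": 0,"grip": 0.7},
  {"xyz": [0,0,0],"twist": 0,"grip": 0.7},
])

```text
time: 22.05
tool_pos: [0.5181, -0.1685, 0.1967]
eef_rot: [[-1.0, 0.003, -0.0], [0.003, 1.0, 0.0], [0.0, 0.0, -1.0]]
contact_force: [-0.6, 0.7, 0.4]
grip_width: 0.0777
```

Emit:
apply_moves([
  {"xyz": [0,0,0.5],"twist": 0,"grip": 0.7},
  {"xyz": [0,0,0.8],"twist": 0,"grip": 0.7},
  {"xyz": [0,0,1],"twist": 0,"grip": 0.7},
  {"xyz": [0,0,1],"twist": 0,"grip": 0.7},
  {"xyz": [0,0,1],"twist": 0,"grip": 0.7},
  {"xyz": [-0.5,0.5,0.5],"twist": 0,"grip": 0.7},
  {"xyz": [-1,1,0],"twist": 0,"grip": 0.7},
  {"xyz": [-1,1,0],"twist": 0,"grip": 0.7},
  {"xyz": [-1,1,0],"twist": 0,"grip": 0.7},
  {"xyz": [0,0,0],"twist": 0,"grip": 0.7},
])

```text
time: 23.05
tool_pos: [0.4454, -0.0959, 0.2931]
eef_rot: [[-1.0, 0.002, -0.001], [0.002, 1.0, 0.001], [0.001, 0.001, -1.0]]
contact_force: [0.8, -0.6, -0.2]
grip_width: 0.078
```

```bash
python3 - <<'E'
from h import *
C={n:cap(n,n+'11.png') for n in['top','scene']}
for q in['mill_mid','mill','leaf_mid','under_tab','mustard_jar','pill_bottle']:
    rs=[]
    for n in C:
        l=env.landmark_of(n,q)
        if l:
            print(q,n,np.round(l[0]['at'],1),round(l[0]['confidence'],2),len(l))
            if l[0]['confidence']>.4: rs.append(ray(C[n],*l[0]['at']))
    if len(rs)>1: print('   ',*[np.round(x,4) for x in tri(rs)])
cv2.imwrite('pics/s11c.png',cv2.resize(C['scene']['frame'][80:320,200:460,::-1],None,fx=2.5,fy=2.5))
s=env.get_state();print(s['time'],s['tool_pos'],s['contact_force'],s['grip_width'])
E
```

```text
mill_mid scene [152.9 381.9] 0.83 1
mill scene [174.8 377.7] 0.92 2
leaf_mid scene [174.5 375.5] 0.71 1
under_tab top [199.9 286.4] 0.79 1
under_tab scene [244.6 291.3] 0.84 1
    [0.5621 0.0823 0.0639] [0.0024 0.0024]
mustard_jar top [144.3 395.3] 0.78 1
mustard_jar scene [164.8 300.7] 0.77 1
    [ 7.088e-01 -1.460e-01 -1.000e-04] [0.0026 0.0026]
pill_bottle top [146.3 280.6] 0.59 1
pill_bottle scene [233.4 230.7] 0.93 1
    [0.6975 0.1076 0.014 ] [0.0058 0.0058]
23.75 [ 0.44817702 -0.09860719  0.2926372 ] [-0.17155413  0.38444646  0.70750206] 0.0780993072818197
```

View pics/s11c.png

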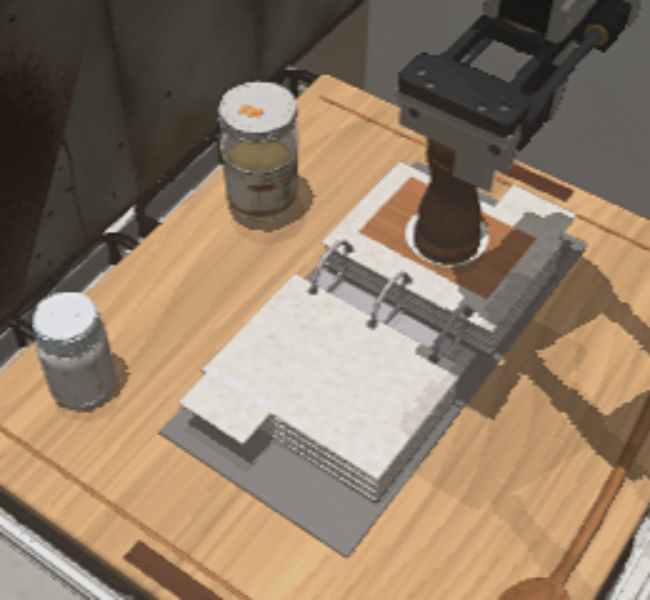

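View pics/top11.png

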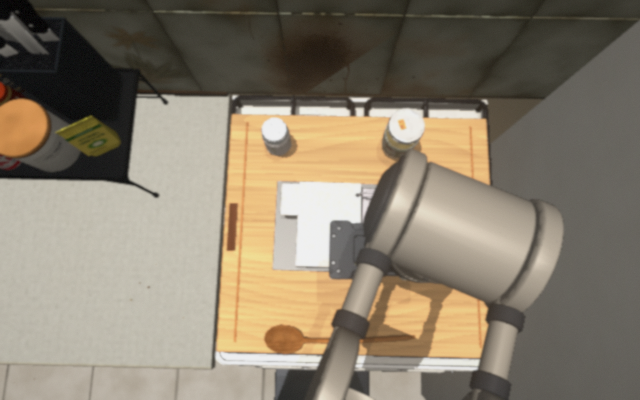

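Emit:
apply_moves([
  {"xyz": [-0.5,1,0],"twist": 0,"grip": 0.7},
  {"xyz": [-0.5,1,0],"twist": 0,"grip": 0.7},
  {"xyz": [-0.3,1,0],"twist": 0,"grip": 0.7},
  {"xyz": [0,1,0],"twist": 0,"grip": 0.7},
  {"xyz": [0,1,0],"twist": 0,"grip": 0.7},
  {"xyz": [0,1,0],"twist": 0,"grip": 0.7},
  {"xyz": [0,1,0],"twist": 0,"grip": 0.7},
  {"xyz": [0,1,0],"twist": 0,"grip": 0.7},
  {"xyz": [0,1,0],"twist": 0,"grip": 0.7},
  {"xyz": [0,0,0],"twist": 0,"grip": 0.7},
])

```text
time: 24.75
tool_pos: [0.422, 0.0831, 0.2928]
eef_rot: [[-1.0, 0.001, 0.0], [0.001, 1.0, 0.001], [-0.0, 0.001, -1.0]]
contact_force: [-0.1, -0.6, 1.1]
grip_width: 0.0781
```

Emit:
apply_moves([
  {"xyz": [0,1,0],"twist": 0,"grip": 0.7},
  {"xyz": [0,1,0],"twist": 0,"grip": 0.7},
  {"xyz": [0,1,0],"twist": 0,"grip": 0.7},
  {"xyz": [0,1,0],"twist": 0,"grip": 0.7},
  {"xyz": [0,1,0],"twist": 0,"grip": 0.7},
  {"xyz": [0,1,0],"twist": 0,"grip": 0.7},
  {"xyz": [0,0,0],"twist": 0,"grip": 0.7},
])

```text
time: 25.45
tool_pos: [0.4222, 0.2024, 0.2926]
eef_rot: [[-1.0, 0.001, -0.0], [0.001, 1.0, 0.0], [0.0, 0.0, -1.0]]
contact_force: [0.7, -0.9, 1.0]
grip_width: 0.0783
```

```bash
python3 - <<'E'
from h import *
C={n:cap(n,n+'12.png') for n in['top','scene']}
for q in['mill_mid','mill','leaf_mid','under_tab','leaf_tab']:
    rs=[]
    for n in C:
        l=env.landmark_of(n,q)
        if l:
            print(q,n,np.round(l[0]['at'],1),round(l[0]['confidence'],2),len(l))
            if l[0]['confidence']>.4: rs.append(ray(C[n],*l[0]['at']))
    if len(rs)>1: print('   ',*[np.round(x,4) for x in tri(rs)])
a=cv2.resize(C['scene']['frame'][90:290,280:460,::-1],None,fx=2.2,fy=2.2);b=cv2.resize(C['top']['frame'][120:320,330:510,::-1],None,fx=2.2,fy=2.2)
cv2.imwrite('pics/s12c.png',np.hstack([a,b]))
s=env.get_state();print(s['time'],s['tool_pos'],s['contact_force'],s['grip_width'])
E
```

```text
mill_mid top [218.9 419.6] 0.94 1
mill_mid scene [152.5 381.9] 0.84 1
    [ 0.5177 -0.1682  0.1356] [0.0034 0.0034]
mill top [220.8 420.6] 0.61 2
mill scene [172.4 377.2] 0.92 1
    [ 0.5287 -0.1883  0.0498] [0.0013 0.0013]
leaf_mid top [228.  413.1] 0.88 2
leaf_mid scene [174.7 374.5] 0.61 1
    [ 0.5175 -0.1671  0.0666] [0.0051 0.0051]
under_tab top [199.6 289. ] 0.85 2
under_tab scene [244.6 287.4] 0.94 1
    [0.5691 0.0799 0.0527] [0.002 0.002]
leaf_tab top [250.8 453.7] 0.59 1
leaf_tab scene [167.4 418.3] 0.87 1
    [ 0.4658 -0.2547  0.0484] [0.0057 0.0057]
26.05 [0.42216414 0.20126816 0.29278547] [0.37991622 0.09561755 0.20947008] 0.07814328832083538
```

View pics/s12c.png

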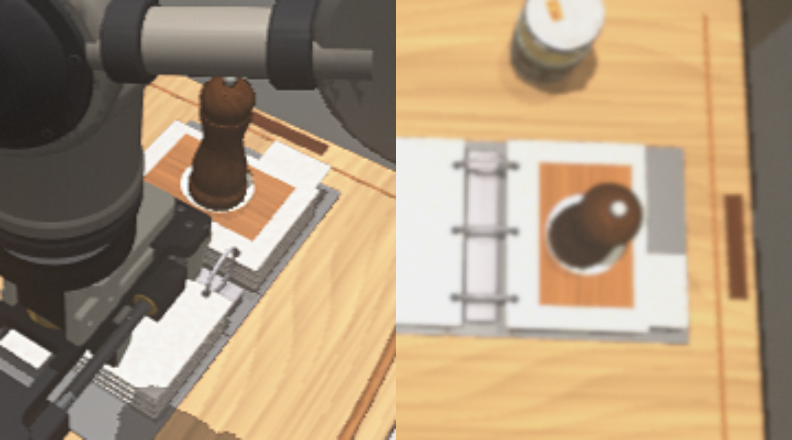

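```bash
python3 - <<'E'
from h import *
print(env.close_job())
E
```

```text
the job is handed in; nothing more can be done
None
```

The job is done and handed in at about 26 s of the allowed 53 s; no verdict comes back, so what follows rests on my own checks.

**Card:** I gripped the top card's tab by its two side edges and swung it over the rings along the hinge arc. I let go at about 2.6 rad and it sank flat on the right, printed face up. The under card still lies flat on the left.

**Pepper mill:** I gripped it by the head, carried it over and set it on the turned card. I released it when the wrist felt about 5.6 N of contact.

**Last checks:**
- **Position:** the two-camera fix put the mill's centre at (0.518, -0.168) m and the card's centre at (0.518, -0.167) m. The mill stands upright in both views.
- **Bystanders:** the jar and bottle look unmoved in the pictures. Their fixes drifted by about 5 to 20 mm between looks, mostly in height, which I put down to measurement noise.
- **Robot:** it ended clear of everything, at zero contact force within the noise.

**What disagreed:** the last fix of the mill's foot, (0.529, -0.188, 0.050) m, was about 20 mm off in y and too low. I discounted it because its centre, the gripper position at release and both pictures agree with each other.

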